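# Lock the chasing stand with its pin

## Task

The engraver's swivel stand must be locked before hammering starts. Take the locking pin - the one with the wide flat collar - out of the wooden tool block and put it down through the hole in the tray's lug and the matching hole of the stand's lug below, until it is fully home with its collar flat on the lug, and let go. Leave the other two tools standing in the tool block.

Things in the scene. Friction and masses are not known exactly. Their poses are not given: they have to be found in the camera images.
- pin_mid (a point): Steel locking pin, 220 g: round grip 22 mm wide, 50 high; under it a flat collar 46 wide, 6 thick; then a shank 14 wide, 55 long, tapered at the tip. Point: mid grip, 31 mm above the collar's underside, 86 above the tip; z up. Starts upright in a socket of a wooden block 60 mm high (3 tools in a row 65 mm apart), collar on its top. x runs along the row: close fingers across it. Lifts straight out.
- lug_hole (a point): Round vertical 28 mm hole in a 64 mm wide steel lug of the swivel tray (tray edge 75 mm away, its black slab and brass sheet 92 mm above the table). Point: hole centre on the lug's top face, 70 mm above the table; z up, y along the lug, away from the tray. Below this 10 mm thick lug, after a 10 mm gap, is the base's like lug, its hole in line within 3 mm. The tray need not be turned.
- drift_mid (a point): Another tool standing in the block: a steel drift with a plain round body 22 mm wide and 56 mm high, bevelled at the top, no collar (it would fall through the hole). Point: middle of its body, 28 mm above the block's top. Not to be moved.
- dome_mid (a point): Third tool standing in the block: a doming punch, a 22 mm wide round body ending in a 34 mm steel ball, 57 mm high, no collar. Point: on its axis, 28 mm above the block's top. Not to be moved.

How it is judged (in metres and radians):
At the end, for the whole second after the job is handed in: The locking pin stands upright (within 10 degrees) through both lugs, its axis within 13 mm of the hole's centre and its collar down on the lug (within 5 mm), released; the drift and the doming punch are where they stood, within 30 mm (horizontal distance between pin_mid and lug_hole below 0.013 m and z of pin_mid in the frame of lug_hole between 0.025 and 0.036 m and angle between pin_mid's own z axis and vertical below 0.17 rad and distance of each of drift_mid, dome_mid from where it was at the start of the episode below 0.03 m); the robot touches nothing.
It fails at once if the drift or the doming punch is moved more than 30 mm from where it stood (distance of any of drift_mid, dome_mid from where it was at the start of the episode above 0.03 m).
It also fails if it takes over 32 s, if anything falls off the work surface, if the arm or the gripper's body presses on something with over 40 N, if the wrist force passes 120 N, or if a joint passes its speed limit or range.

## Robot

A 6-joint arm with a two-finger parallel gripper is mounted at the origin on the work surface. World frame = base frame: x ahead of the robot, y to its left, z up, the work surface at z = 0. Lengths are in mm, angles in degrees, forces in N, time in s.
With the tool pointing down it reaches from about 300 to 850 mm from the base axis. Payload 4.2 kg.
Tool frame: the origin (TCP) lies midway between the tips of the shut fingers; the grasp point (between the pads) lies 19 mm behind it (env.tcp_to_grasp is the distance from the TCP to the grasp point, in mm); z points along the fingers, x is the direction in which the jaws open and shut, and the axes are right-handed (so a half turn about z gives the same grasp; the last joint's range is limited). The gripper opens to 91 mm and grips with 3 to 60 N. Pads are 32 mm wide; open, the fingers measure 118 mm over their backs; the gripper's body (76 mm by 178 mm) begins 60 mm behind the grasp point.
Start: joints at [64.229, 18.312, 89.639, -0, 72.044, -1.146], TCP at [239.6, 522.719, 213.976] pointing down, gripper open.
Joint ranges: [-177.97, 177.97], [-48.28, 115.42], [12.27, 149.76], [-77.06, 257.06], [2.81, 150.46], [-146.56, 146.56]. Speed limits (degrees/s): [147.25, 147.25, 180, 180, 180, 180].

## Interface

Orientations are given as [roll, pitch, yaw] about the fixed x, y, z axes, in that order (R = Rz(yaw) Ry(pitch) Rx(roll)).
In Python, from workcell import env gives the robot as it stands.
- The arm moves only by the tool drive_tool, never from a script. Its argument "motion" is a list of rows, each a list of 2 entries, a list of its own where there are three numbers: the shift along the world's x, y, z in m, then the turn, a rotation vector about the world's x, y, z in rad. In form: [[[dx, dy, dz], [wx, wy, wz]], ...]. A call has exactly 10 rows; each row shifts and turns the commanded pose from where the row before left it; what a row does not reach is not made up. A row lasts 1/12 s, in which the tool goes at most 41.7 mm and 7.16 degrees, less where a joint would pass 70% of its speed; a pose out of reach is approached as far as the arm can. A call is refused whole if a number of a shift passes 0.0417 or a number of a turn 0.125, either way. A call with a gripper value outside its range is refused whole. "claw" is the opening, from 0 (shut) to 1 (fully open), set as the call begins (left out, the last holds). The fingers move at their own pace and stop on an object; "force" is the grip in N (left out, the last holds). Time passes only in rows, so rows that do not move let the fingers close, or fill a call up. It gives the time, the measured TCP pose, the force and the opening at its end, in the units of the state.
- env.state(): the state, without advancing time (a new reading comes with each control period).
- env.grab_frame(name): name is "scene" or "top" or "wrist"; returns the picture (420x560x3 uint8, red, green, blue); there is no depth.
- env.camera_params(name): a dict with "fov_y" (degrees; the focal length in pixels is half the picture's height over the tangent of half this angle, whatever the lens; pixels are square), "cx", "cy" (the principal point, pixels), "k1" (the pictures are not rectified: a ray, as slopes to the right and down, at radius r is drawn at 1 + k1 r^2 times it, then the intrinsics apply), "pose" (4x4, takes a point from camera to world coordinates). Camera axes: x right, y down, z forward; pixel columns grow to the right and rows downward; lengths in mm; the calibration is good to about 2 mm. A picture is of the moment at which its call begins: read the wrist's pose just before it. camera_params takes no time and is no camera call; for the wrist camera it gives the pose at the moment of the call.
- env.job_done(): hands the job in, once; it reports no verdict.
The state is a dict: "time_s": time; "qpos": joint angles; "qvel": joint speeds; "effort": joint torques, N m; "ee_pos": TCP position; "ee_rot": TCP orientation; "force": force on the tool from outside, world axes, zero at the start; "torque": the same for the moment, N m; "gripper_width": finger opening in mm.
Only numpy, scipy, OpenCV 4.12 (cv2) and the standard library are available. Lean on these libraries where they do the work, as an engineer would, in place of code of your own. Each camera call takes 0.05 s, during which the arm holds its last target.

## Working session

There is one attempt and no reset: what is moved stays moved. The work goes in short steps, Python scripts to look and compute and a tool call to move; the robot and the scene stay as the last step left them, time stands still between calls to the robot, and variables do not carry over. Pictures are saved under pics/ and viewed, and the job is handed in when it is done.

Besides the shell and the picture viewer there is one more tool, called after ">>>" by a JSON object that holds its "method" and its "body". drive_tool: Moves the arm, as the interface text tells. Its arguments: {"type":"object","properties":{"motion":{"type":"array","items":{"type":"array"}},"claw":{"type":"number"},"force":{"type":"number"}},"required":["motion"]}

```bash
mkdir -p pics
cat > h.py <<'E'
import numpy as np, cv2
from workcell import env
def ray(name,uv,P=None):
    P=P or env.camera_params(name)
    f=210/np.tan(np.radians(P["fov_y"])/2)
    K=np.array([[f,0,P["cx"]],[0,f,P["cy"]],[0,0,1]])
    s=cv2.undistortPoints(np.array([[uv]],float),K,np.array([P["k1"],0,0,0,0.]))[0,0]
    T=np.array(P["pose"]); return T[:3,3],T[:3,:3]@np.array([s[0],s[1],1])
def onz(name,uv,z,P=None):
    o,d=ray(name,uv,P); return o+d*(z-o[2])/d[2]
def two(n1,p1,n2,p2):
    o1,d1=ray(n1,p1);o2,d2=ray(n2,p2)
    t=np.linalg.lstsq(np.c_[d1,-d2],o2-o1,rcond=None)[0]
    a=o1+d1*t[0];b=o2+d2*t[1]; return (a+b)/2,np.linalg.norm(a-b)
def proj(name,X,P=None):
    P=P or env.camera_params(name); f=210/np.tan(np.radians(P["fov_y"])/2)
    T=np.linalg.inv(np.array(P["pose"])); c=T[:3,:3]@X+T[:3,3]; s=c[:2]/c[2]; s=s*(1+P["k1"]*(s@s))
    return s*f+[P["cx"],P["cy"]]
E
python3 - <<'E'
from h import *
print(env.state())
for n in("scene","top","wrist"):
    P=env.camera_params(n);print(n,P["fov_y"],P["cx"],P["cy"],P["k1"],np.round(P["pose"],3).tolist())
    cv2.imwrite(f"pics/{n}0.png",env.grab_frame(n)[:,:,::-1])
E
```

```text
{'time_s': 0.0, 'qpos': array([ 6.42277707e+01,  1.83505625e+01,  8.97075178e+01, -1.78604577e-03,
        7.20443536e+01, -1.14531388e+00]), 'qvel': array([-0.03957521, -0.02140108, -0.12223713, -0.06213614, -0.04568451,
       -0.00024531]), 'effort': array([ 7.00469045e-04, -4.12463737e+01, -2.31970149e+01,  7.26806559e-02,
        4.56826645e-02, -1.42259423e-04]), 'ee_pos': array([239.3835515 , 522.22816639, 213.12357234]), 'ee_rot': array([-1.79999650e+02,  1.02447398e-01,  6.53736370e+01]), 'force': array([ 0.85083832,  0.34121649, -0.56097283]), 'torque': array([ 0.00613924, -0.02557069,  0.00584304]), 'gripper_width': 91.29893938999764}
scene 49.537076705634014 274.3825011884363 219.07610014831383 -0.021831999135041233 [[-0.567, 0.571, -0.593, 1037.848], [0.823, 0.375, -0.427, 454.969], [-0.022, -0.73, -0.683, 678.481], [0.0, 0.0, 0.0, 1.0]]
top 56.86501451183889 277.9735230334551 210.28804449286284 -0.06045710403085885 [[0.023, -0.985, 0.171, 424.976], [-0.999, -0.027, -0.022, 106.572], [0.027, -0.17, -0.985, 779.612], [0.0, 0.0, 0.0, 1.0]]
wrist 61.84638436583896 281.2689166530543 210.42697439001586 -0.028595816305601356 [[0.417, 0.869, 0.267, 163.621], [0.909, -0.398, -0.124, 558.11], [-0.001, 0.295, -0.956, 382.96], [0.0, 0.0, 0.0, 1.0]]
```

View pics/scene0.png

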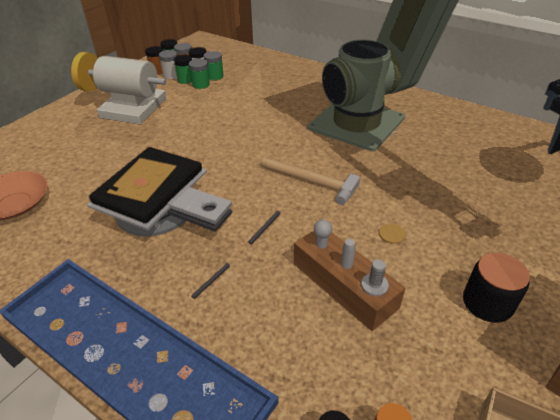

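View pics/top0.png

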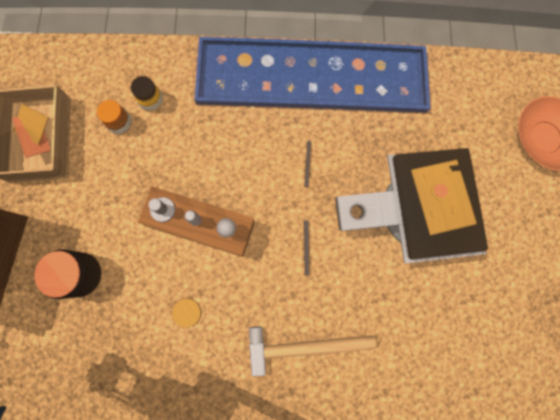

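View pics/wrist0.png

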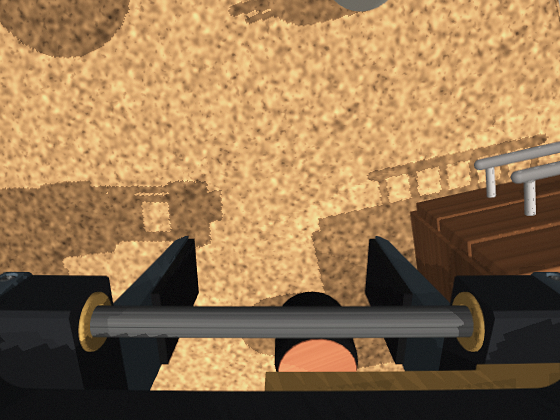

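The scene view shows the pin's collar near (375,284) and the lug hole near (209,206). In the top view they are near (161,209) and (357,211). I'll zoom in on both.

Run:
```python
from h import *
t=cv2.imread("pics/top0.png");s=cv2.imread("pics/scene0.png")
def c(im,x,y,w=50,h=40,k=7): return cv2.resize(im[y-h:y+h,x-w:x+w],None,fx=k,fy=k,interpolation=cv2.INTER_CUBIC)
def lay(a,b,n): cv2.imwrite(n,cv2.resize(np.hstack([a,b]),(800,320)))
lay(c(t,175,212),c(t,360,212),"pics/z1.png")
lay(c(s,370,280),c(s,205,206),"pics/z2.png")
```

```text
(no output)
```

View pics/z1.png

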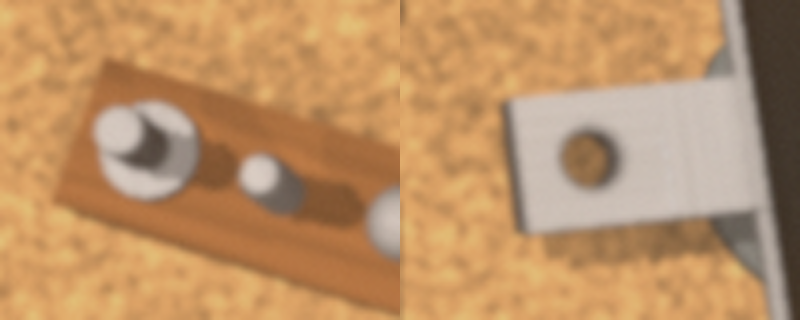

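View pics/z2.png

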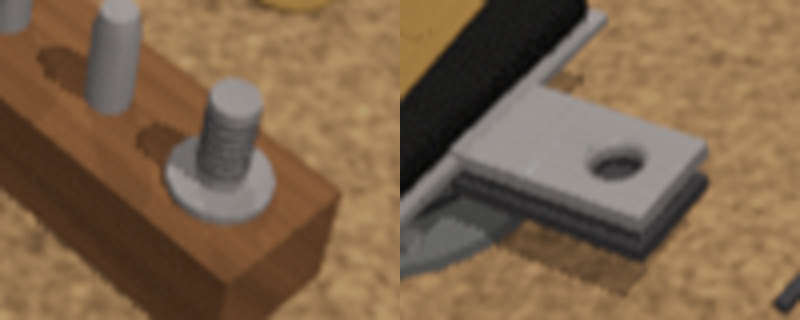

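Run:
```python
from h import *
print("pintop",onz("top",(155.2,204.7),116),onz("scene",(378.8,264.3),116),two("top",(155.2,204.7),"scene",(378.8,264.3)))
print("collar",onz("top",(162.2,209.5),66),onz("scene",(375,284.5),66))
print("hole",onz("top",(357,211.5),70),onz("scene",(209,206.7),70),two("top",(357,211.5),"scene",(209,206.7)))
print("drift",onz("top",(190,215.5),116),onz("scene",(320+120/4,240+10/4),116))
# block corners top edges (top view)
for p in [(151,187),(139,222),(253,217),(243,255)]: print(onz("top",p,60))
# lug corners
for p in [(338,197.5),(342,230),(391,191.5),(400,225)]: print(onz("top",p,70))
```

```text
pintop [543.8627649  305.05752972 116.        ] [544.84284279 306.84643805 116.        ] (array([543.88985096, 306.00572803, 114.52489176]), np.float64(1.1003190780403482))
collar [544.0915216  306.22406389  66.        ] [546.16153562 307.82387649  66.        ]
hole [549.53087269 -57.3869989   70.        ] [551.86758468 -56.93559545  70.        ] (array([550.11923343, -58.22035617,  67.95966133]), np.float64(0.8241546130510824))
drift [526.55206023 243.35921608 116.        ] [526.72075479 244.82932542 116.        ]
[587.81731897 332.47773401  60.        ]
[520.20961788 349.74886807  60.        ]
[535.48180754 136.84717224  60.        ]
[464.09381151 152.92332698  60.        ]
[575.24515376 -21.67231641  70.        ]
[513.9859869  -28.91602565  70.        ]
[ 589.82882444 -123.17212043   70.        ]
[ 526.08587941 -138.56877034   70.        ]
```

Measured in world mm, the pin is at about (544.5, 306.5) and the hole at about (550.5, -57.3). The row runs at about 74°, so the jaw yaw is about -16°. Moving over the pin now.

>>> {"method": "drive_tool", "body": {"motion": [[[0.015, -0.011, 0], [0, 0, -0.071]], [[0.015, -0.011, 0], [0, 0, -0.071]], [[0.015, -0.011, 0], [0, 0, -0.071]], [[0.015, -0.011, 0], [0, 0, -0.071]], [[0.015, -0.011, 0], [0, 0, -0.071]], [[0.015, -0.011, 0], [0, 0, -0.071]], [[0.015, -0.011, 0], [0, 0, -0.071]], [[0.015, -0.011, 0], [0, 0, -0.071]], [[0.015, -0.011, 0], [0, 0, -0.071]], [[0.015, -0.011, 0], [0, 0, -0.071]]], "claw": 1}}

```text
time_s: 0.98
ee_pos: [390.2, 412.0, 213.7]
ee_rot: [180.0, 0.0, 24.5]
force: [-0.4, 0.0, 0.5]
gripper_width: 91.3
```

>>> {"method": "drive_tool", "body": {"motion": [[[0.0175, -0.012, 0], [0, 0, -0.078]], [[0.0175, -0.012, 0], [0, 0, -0.078]], [[0.0175, -0.012, 0], [0, 0, -0.078]], [[0.0175, -0.012, 0], [0, 0, -0.078]], [[0.0175, -0.012, 0], [0, 0, -0.078]], [[0.0175, -0.012, 0], [0, 0, -0.078]], [[0.0175, -0.012, 0], [0, 0, -0.078]], [[0.0175, -0.012, 0], [0, 0, -0.078]], [[0.0149, -0.0102, 0], [0, 0, -0.081]], [[0, 0, 0], [0, 0, 0]]]}}

```text
time_s: 1.82
ee_pos: [546.9, 304.5, 213.3]
ee_rot: [179.9, -0.1, -16.0]
force: [1.0, 0.1, -0.2]
gripper_width: 90.8
```

Run:
```python
from h import *
s=env.state();print(s["time_s"],s["ee_pos"],s["ee_rot"],s["qpos"],s["force"])
np.save("wp.npy",env.camera_params("wrist")["pose"])
cv2.imwrite("pics/w1.png",env.grab_frame("wrist")[:,:,::-1])
# predicted pixels
print(proj("wrist",np.array([544.5,306.5,116])),proj("wrist",np.array([544.5,306.5,66])))
```

```text
1.8167 [546.94067033 304.45217387 213.25505341] [ 1.79940585e+02 -6.86609922e-02 -1.59816770e+01] [28.09814729 22.96637928 82.61366607 -0.09390058 74.41198321 44.10508644] [ 1.00684642  0.12922694 -0.20247266]
[279.75886988 212.29713415] [280.05334811 196.21570099]
```

View pics/w1.png

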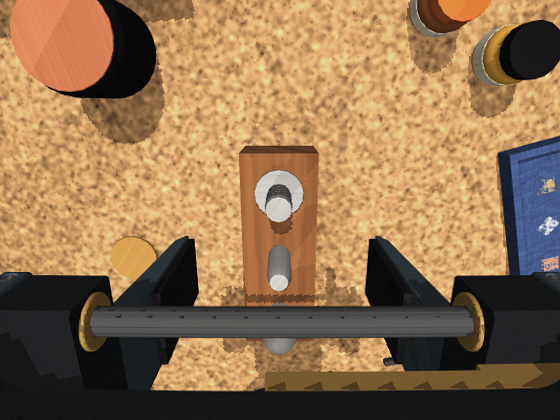

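The wrist view shows the pin top at about (279,209) and the collar at about (279,194), within 3 px of the prediction. The row lines up with the jaws.

Run:
```python
from h import *
P=env.camera_params("wrist");P=dict(P);P["pose"]=np.load("wp.npy")
print(onz("wrist",(279,209.3),116,P),onz("wrist",(279,194),66,P))
s=env.state();print(s["time_s"],s["ee_pos"],s["ee_rot"])
```

```text
[546.38456962 307.95406354 116.        ] [546.00411199 307.66477149  66.        ]
1.8667 [545.33317856 305.48599779 213.23916754] [ 1.79956932e+02  3.92651440e-02 -1.57901747e+01]
```

>>> {"method": "drive_tool", "body": {"motion": [[[0.001, 0.0005, -0.01], [0, 0, 0]], [[0, 0, -0.018], [0, 0, 0]], [[0, 0, -0.018], [0, 0, 0]], [[0, 0, -0.018], [0, 0, 0]], [[0, 0, -0.018], [0, 0, 0]], [[0, 0, -0.018], [0, 0, 0]], [[0, 0, -0.016], [0, 0, 0]], [[0, 0, -0.012], [0, 0, 0]], [[0, 0, -0.01], [0, 0, 0]], [[0, 0, 0], [0, 0, 0]]], "claw": 1}}

```text
time_s: 2.7
ee_pos: [543.1, 306.9, 73.2]
ee_rot: [179.8, 0.2, -15.6]
force: [-0.1, -0.4, 0.1]
gripper_width: 91.1
```

>>> {"method": "drive_tool", "body": {"motion": [[[0, 0, 0], [0, 0, 0]], [[0, 0, 0], [0, 0, 0]], [[0, 0, 0], [0, 0, 0]], [[0, 0, 0], [0, 0, 0]], [[0, 0, 0], [0, 0, 0]], [[0, 0, 0], [0, 0, 0]], [[0, 0, 0], [0, 0, 0]], [[0, 0, 0], [0, 0, 0]], [[0, 0, 0], [0, 0, 0]], [[0, 0, 0], [0, 0, 0]]], "claw": 0, "force": 25}}

```text
time_s: 3.53
ee_pos: [545.5, 307.0, 76.0]
ee_rot: [180.0, -0.0, -15.7]
force: [-0.3, -0.3, 0.0]
gripper_width: 27.7
```

>>> {"method": "drive_tool", "body": {"motion": [[[0, 0, 0], [0, 0, 0]], [[0, 0, 0], [0, 0, 0]], [[0, 0, 0], [0, 0, 0]], [[0, 0, 0], [0, 0, 0]], [[0, 0, 0], [0, 0, 0]], [[0, 0, 0], [0, 0, 0]], [[0, 0, 0], [0, 0, 0]], [[0, 0, 0], [0, 0, 0]], [[0, 0, 0.002], [0, 0, 0]], [[0, 0, 0.003], [0, 0, 0]]], "claw": 0, "force": 30}}

```text
time_s: 4.37
ee_pos: [545.1, 306.8, 80.5]
ee_rot: [179.9, 0.0, -15.7]
force: [-0.4, 0.1, -1.0]
gripper_width: 21.3
```

```bash
python3 -c "
from h import *
s=env.state();print(s['time_s'],s['ee_pos'],s['ee_rot'],s['force'],s['torque'],s['gripper_width'])"
```

```text
4.3667 [545.12675265 306.78606303  80.52967841] [ 1.79944521e+02  4.53540849e-02 -1.56955278e+01] [-0.39786372  0.08790251 -0.96470156] [-0.11577721  0.12474422  0.02061365] 21.330159016161073
```

The pin is gripped at a 21.3 mm opening. Lifting straight out by about 140 mm.

>>> {"method": "drive_tool", "body": {"motion": [[[0, 0, 0.008], [0, 0, 0]], [[0, 0, 0.014], [0, 0, 0]], [[0, 0, 0.016], [0, 0, 0]], [[0, 0, 0.018], [0, 0, 0]], [[0, 0, 0.018], [0, 0, 0]], [[0, 0, 0.018], [0, 0, 0]], [[0, 0, 0.018], [0, 0, 0]], [[0, 0, 0.016], [0, 0, 0]], [[0, 0, 0.012], [0, 0, 0]], [[0, 0, 0], [0, 0, 0]]]}}

```text
time_s: 5.2
ee_pos: [546.9, 307.8, 222.8]
ee_rot: [-179.7, -0.3, -15.7]
force: [-0.1, -0.4, -1.3]
gripper_width: 21.7
```

>>> {"method": "drive_tool", "body": {"motion": [[[0, -0.01, 0], [0, 0, 0]], [[0, -0.018, 0], [0, 0, 0]], [[0.001, -0.02, 0], [0, 0, 0]], [[0.001, -0.02, 0], [0, 0, 0]], [[0.001, -0.02, 0], [0, 0, 0]], [[0.001, -0.02, 0], [0, 0, 0]], [[0.001, -0.02, 0], [0, 0, 0]], [[0, -0.02, 0], [0, 0, 0]], [[0, -0.02, 0], [0, 0, 0]], [[0, -0.02, 0], [0, 0, 0]]]}}

```text
time_s: 6.03
ee_pos: [549.3, 117.1, 217.6]
ee_rot: [179.9, 0.1, -15.7]
force: [0.6, -0.5, -2.2]
gripper_width: 21.4
```

>>> {"method": "drive_tool", "body": {"motion": [[[0, -0.02, 0], [0, 0, 0.02]], [[0, -0.02, 0], [0, 0, 0.03]], [[0, -0.02, 0], [0, 0, 0.03]], [[0, -0.02, 0], [0, 0, 0.03]], [[0, -0.02, 0], [0, 0, 0.03]], [[0, -0.02, 0], [0, 0, 0.03]], [[0, -0.02, 0], [0, 0, 0.03]], [[0, -0.02, 0], [0, 0, 0.03]], [[0, -0.012, 0], [0, 0, 0.03]], [[0, -0.004, 0], [0, 0, 0.02]]]}}

```text
time_s: 6.87
ee_pos: [549.1, -59.5, 217.6]
ee_rot: [179.9, 0.2, 0.3]
force: [0.0, 0.3, -1.8]
gripper_width: 21.3
```

>>> {"method": "drive_tool", "body": {"motion": [[[0, 0, -0.01], [0, 0, 0.02]], [[0, 0, -0.01], [0, 0, 0.02]], [[0, 0, -0.01], [0, 0, 0.02]], [[0, 0, 0], [0, 0, 0.02]], [[0, 0, 0], [0, 0, 0]], [[0, 0, 0], [0, 0, 0]], [[0, 0, 0], [0, 0, 0]], [[0, 0, 0], [0, 0, 0]], [[0, 0, 0], [0, 0, 0]], [[0, 0, 0], [0, 0, 0]]]}}

```text
time_s: 7.7
ee_pos: [550.7, -56.9, 189.3]
ee_rot: [180.0, -0.0, 4.9]
force: [-0.4, -0.3, -1.8]
gripper_width: 21.6
```

Run:
```python
from h import *
s=env.state();print(s["time_s"],s["ee_pos"],s["ee_rot"],s["qpos"],s["force"],s['torque'],s["gripper_width"])
e=s["ee_pos"]
for n in("scene","top","wrist"):
    cv2.imwrite(f"pics/{n}2.png",env.grab_frame(n)[:,:,::-1])
    print(n,[proj(n,np.array([e[0],e[1],e[2]+dz])).round(1) for dz in (41,-15,-70)])
s=cv2.imread("pics/scene2.png");t=cv2.imread("pics/top2.png")
k=lambda im,x,y:cv2.resize(im[y-60:y+60,x-50:x+50],None,fx=4,fy=4,interpolation=cv2.INTER_CUBIC)
cv2.imwrite("pics/z3.png",np.hstack([k(s,205,180),k(t,370,212)]))
```

```text
7.7 [550.66487944 -56.91498912 189.32363248] [ 1.79991337e+02 -4.52970333e-02  4.93465161e+00] [-7.09184534e+00  1.73346131e+01  9.47656088e+01  1.04247516e-03
  6.78536703e+01 -1.20268861e+01] [-0.4277933  -0.28117306 -1.84669321] [-0.09708716  0.08226375 -0.03356382] 21.552127159213285
scene [array([198.8, 139.2]), array([202.8, 164.6]), array([206.4, 187.5])]
top [array([381.4, 192.5]), array([371.4, 200. ]), array([363.1, 206.1])]
wrist [array([280.4, 312. ]), array([280.6, 256.4]), array([280.8, 224.5])]
```

View pics/z3.png

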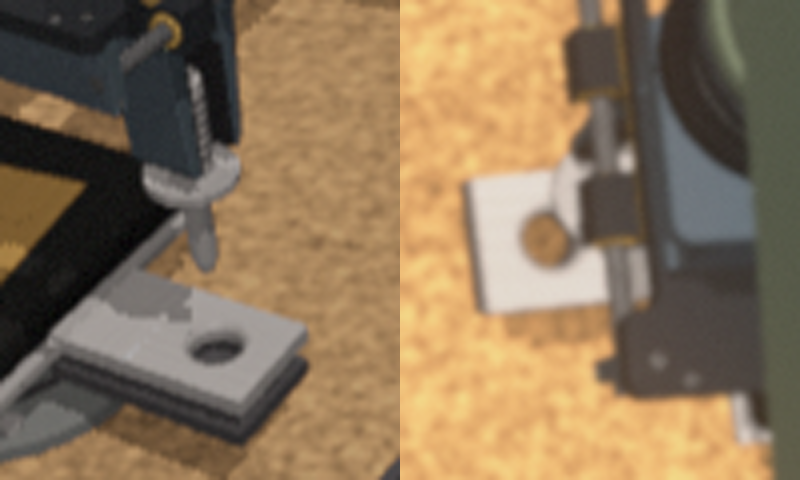

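View pics/wrist2.png

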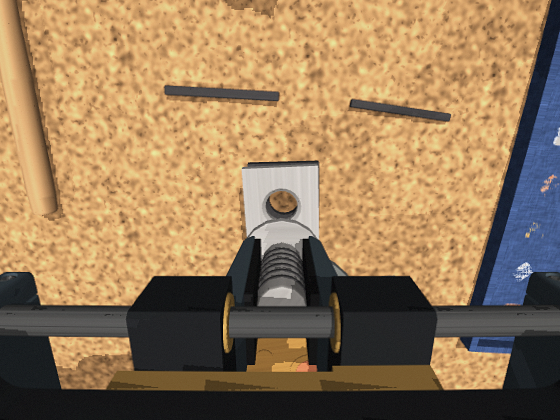

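View pics/scene2.png

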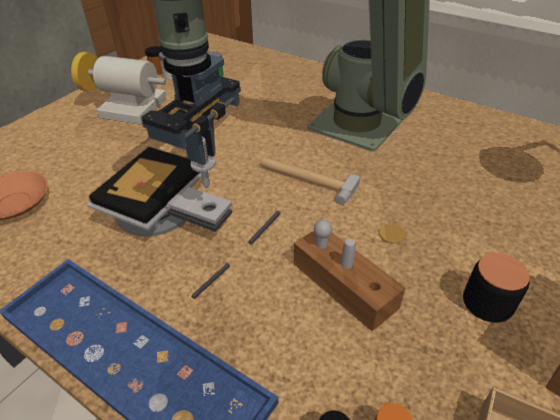

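The scene view shows the pin upright, with its tip at (206,187.5), exactly where predicted. The hole is at (209.3,206.8) in the scene view and (282.5,204) in the wrist view. The other two tools are still standing.

Run:
```python
from h import *
im=cv2.imread("pics/wrist2.png")
cv2.imwrite("pics/z4.png",cv2.resize(im[180:225,240:325],None,fx=8,fy=8,interpolation=cv2.INTER_CUBIC))
print(onz("wrist",(282.3,204),70),onz("scene",(209.3,206.8),70),onz("top",(356.8,211.8),70),env.state()["ee_pos"])
```

```text
[551.80847007 -55.60596985  70.        ] [551.76690656 -56.2231308   70.        ] [548.95097843 -57.00195215  70.        ] [550.55972692 -56.98389636 189.10162369]
```

View pics/z4.png

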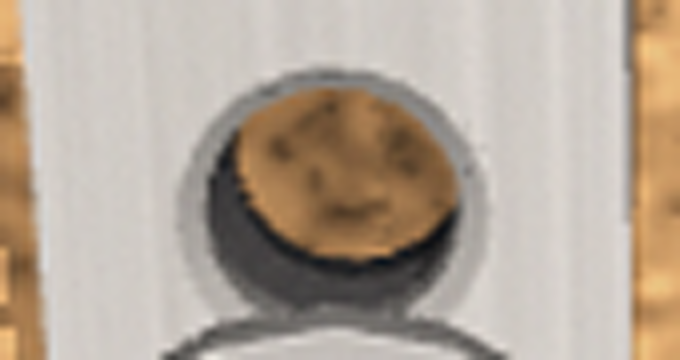

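Run:
```python
from h import *
print("upper",onz("wrist",(281.75,207),70))
for z in(50,): print(onz("wrist",(240+237/8,201),z),onz("wrist",(283.1,180+260/8),z))
# circle fit of lower hole's arc (dark crescent inner edge)
pts=[(237,165),(243,190),(262,217),(285,238),(310,251),(345,260),(380,256),(410,245),(440,225)]
w=np.array([onz("wrist",(240+a/8,180+b/8),50)[:2] for a,b in pts])
A=np.c_[2*w,np.ones(len(w))];s=np.linalg.lstsq(A,(w**2).sum(1),rcond=None)[0]
print(s[:2],np.sqrt(s[2]+s[:2]@s[:2]))
```

```text
upper [551.56942832 -58.32021483  70.        ]
[540.56624841 -59.49717505  50.        ] [553.80371376 -69.42499164  50.        ]
[553.67236026 -55.62805062] 13.671216863565467
```

The upper hole is at about (551.5,-57.8) and the lower one at about (553.7,-55.6). I'll aim between them and go down.

>>> {"method": "drive_tool", "body": {"motion": [[[0.0015, 0.0005, -0.008], [0, 0, 0]], [[0, 0, -0.012], [0, 0, 0]], [[0, 0, -0.012], [0, 0, 0]], [[0, 0, -0.01], [0, 0, 0]], [[0, 0, -0.01], [0, 0, 0]], [[0, 0, -0.01], [0, 0, 0]], [[0, 0, -0.006], [0, 0, 0]], [[0, 0, -0.003], [0, 0, 0]], [[0, 0, -0.002], [0, 0, 0]], [[0, 0, 0], [0, 0, 0]]]}}

```text
time_s: 8.68
ee_pos: [552.1, -56.5, 115.8]
ee_rot: [-180.0, -0.0, 4.9]
force: [-0.2, 0.0, -2.1]
gripper_width: 21.8
```

Run:
```python
from h import *
s=env.state();print(s["time_s"],s["ee_pos"],s["ee_rot"],s["force"],s['torque'],s["gripper_width"])
s=env.grab_frame("scene")[:,:,::-1];t=env.grab_frame("wrist")[:,:,::-1]
k=lambda im,x,y:cv2.resize(im[y-60:y+60,x-50:x+50],None,fx=4,fy=4,interpolation=cv2.INTER_CUBIC)
cv2.imwrite("pics/z5.png",np.hstack([k(s,205,190),k(t,280,230)]))
```

```text
8.6833 [552.06731149 -56.47719187 115.80895999] [-1.79998037e+02 -2.27600592e-03  4.92552159e+00] [-0.18699807  0.02530596 -2.1142155 ] [-0.12432877  0.04251819  0.00998124] 21.770355981565167
```

View pics/z5.png

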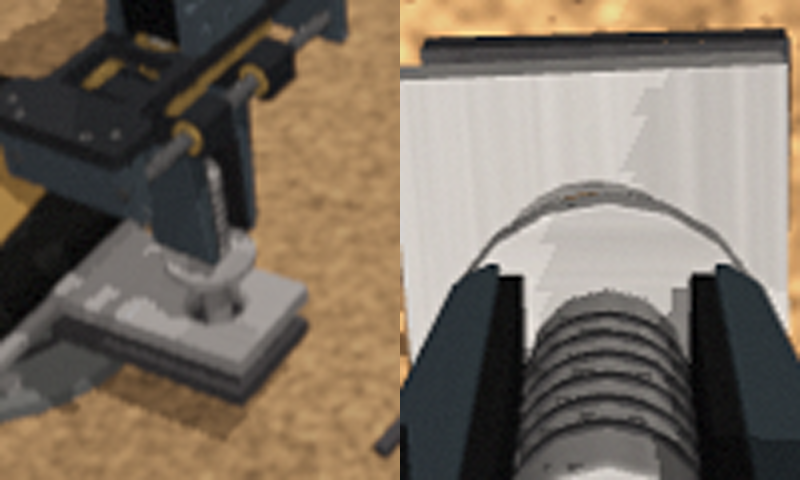

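The pin is inside both holes without touching, and the wrist force is unchanged. Continuing down to just above home.

>>> {"method": "drive_tool", "body": {"motion": [[[0, 0, -0.004], [0, 0, 0]], [[0, 0, -0.004], [0, 0, 0]], [[0, 0, -0.004], [0, 0, 0]], [[0, 0, -0.004], [0, 0, 0]], [[0, 0, -0.004], [0, 0, 0]], [[0, 0, -0.003], [0, 0, 0]], [[0, 0, -0.003], [0, 0, 0]], [[0, 0, -0.002], [0, 0, 0]], [[0, 0, 0], [0, 0, 0]], [[0, 0, 0], [0, 0, 0]]]}}

```text
time_s: 9.62
ee_pos: [552.0, -56.5, 87.9]
ee_rot: [-180.0, 0.0, 4.9]
force: [1.2, -0.0, -1.9]
gripper_width: 21.3
```

>>> {"method": "drive_tool", "body": {"motion": [[[0, 0, -0.001], [0, 0, 0]], [[0, 0, -0.0005], [0, 0, 0]], [[0, 0, 0], [0, 0, 0]], [[0, 0, 0], [0, 0, 0]], [[0, 0, 0], [0, 0, 0]], [[0, 0, 0], [0, 0, 0]], [[0, 0, 0], [0, 0, 0]], [[0, 0, 0], [0, 0, 0]], [[0, 0, 0], [0, 0, 0]], [[0, 0, 0], [0, 0, 0]]]}}

```text
time_s: 10.45
ee_pos: [552.0, -56.5, 86.5]
ee_rot: [180.0, -0.0, 4.9]
force: [0.1, -0.1, -2.0]
gripper_width: 21.7
```

Now at 86.5, about 0.5 mm above home, so I'm opening the fingers.

>>> {"method": "drive_tool", "body": {"motion": [[[0, 0, 0], [0, 0, 0]], [[0, 0, 0], [0, 0, 0]], [[0, 0, 0], [0, 0, 0]], [[0, 0, 0], [0, 0, 0]], [[0, 0, 0], [0, 0, 0]], [[0, 0, 0], [0, 0, 0]], [[0, 0, 0], [0, 0, 0]], [[0, 0, 0], [0, 0, 0]], [[0, 0, 0], [0, 0, 0]], [[0, 0, 0], [0, 0, 0]]], "claw": 0.8}}

```text
time_s: 11.28
ee_pos: [552.0, -56.5, 86.4]
ee_rot: [180.0, -0.0, 4.9]
force: [0.8, 0.3, 0.2]
gripper_width: 72.9
```

Run:
```python
from h import *
s=env.state();print(s["time_s"],s["ee_pos"],s["ee_rot"],s["force"],s["gripper_width"])
s=env.grab_frame("scene")[:,:,::-1];t=env.grab_frame("wrist")[:,:,::-1]
k=lambda im,x,y:cv2.resize(im[y-60:y+60,x-50:x+50],None,fx=4,fy=4,interpolation=cv2.INTER_CUBIC)
cv2.imwrite("pics/z6.png",np.hstack([k(s,205,190),k(t,280,230)]))
```

```text
11.2833 [551.99437542 -56.49167061  86.44499535] [ 1.79999418e+02 -2.87385100e-03  4.92845037e+00] [0.78370454 0.34968809 0.24212089] 72.93497927890958
```

View pics/z6.png

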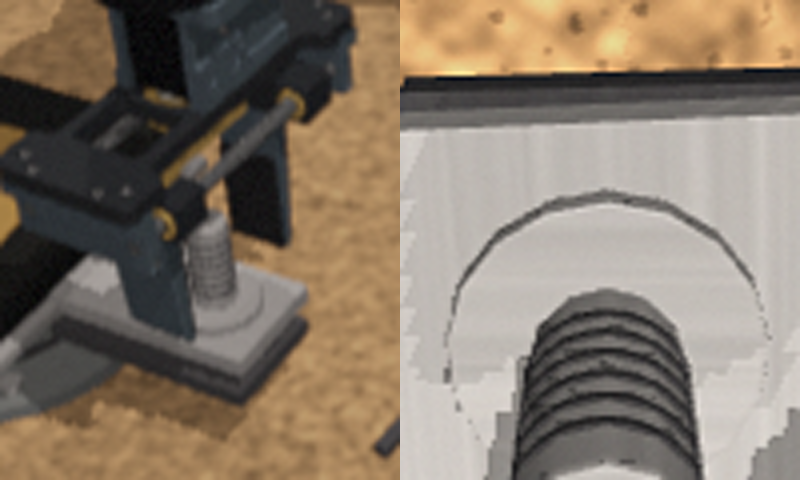

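The pictures show the collar flat on the lug and the pin upright between the open fingers. Retreating straight up.

>>> {"method": "drive_tool", "body": {"motion": [[[0, 0, 0.006], [0, 0, 0]], [[0, 0, 0.01], [0, 0, 0]], [[0, 0, 0.014], [0, 0, 0]], [[0, 0, 0.016], [0, 0, 0]], [[0, 0, 0.018], [0, 0, 0]], [[0, 0, 0.018], [0, 0, 0]], [[0, 0, 0.018], [0, 0, 0]], [[0, 0, 0.016], [0, 0, 0]], [[0, 0, 0.01], [0, 0, 0]], [[0, 0, 0], [0, 0, 0]]]}}

```text
time_s: 12.22
ee_pos: [553.4, -56.7, 215.6]
ee_rot: [179.9, -0.3, 4.9]
force: [1.0, 0.2, 0.5]
gripper_width: 73.0
```

>>> {"method": "drive_tool", "body": {"motion": [[[-0.01, 0, 0], [0, 0, 0]], [[-0.015, 0, 0], [0, 0, 0]], [[-0.015, 0, 0], [0, 0, 0]], [[-0.015, 0, 0], [0, 0, 0]], [[-0.015, 0, 0], [0, 0, 0]], [[-0.01, 0, 0], [0, 0, 0]], [[0, 0, 0], [0, 0, 0]], [[0, 0, 0], [0, 0, 0]], [[0, 0, 0], [0, 0, 0]], [[0, 0, 0], [0, 0, 0]]]}}

```text
time_s: 13.05
ee_pos: [472.7, -56.5, 212.3]
ee_rot: [-180.0, -0.0, 4.9]
force: [0.7, 0.7, -0.5]
gripper_width: 72.9
```

Run:
```python
from h import *
s=env.state();print(s["time_s"],s["ee_pos"],s["force"],s["gripper_width"])
s=env.grab_frame("scene")[:,:,::-1]; cv2.imwrite("pics/scene7.png",s)
t=env.grab_frame("top")[:,:,::-1]
k=lambda im,x,y:cv2.resize(im[y-60:y+60,x-50:x+50],None,fx=4,fy=4,interpolation=cv2.INTER_CUBIC)
cv2.imwrite("pics/z7.png",np.hstack([k(s,205,190),k(t,370,212)]))
for z in (126,76): print([proj(n,np.array([551.5,-57.5,z])).round(1) for n in("scene","top")])
```

```text
13.05 [472.6751415  -56.51568217 212.2927807 ] [ 0.73628798  0.66117042 -0.5013537 ] 72.94466632602368
[array([205.5, 184.9]), array([364.4, 205. ])]
[array([208.6, 204.3]), array([357.8, 209.9])]
```

View pics/scene7.png

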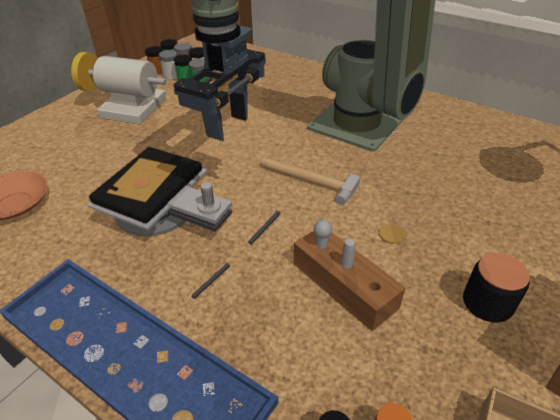

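View pics/z7.png

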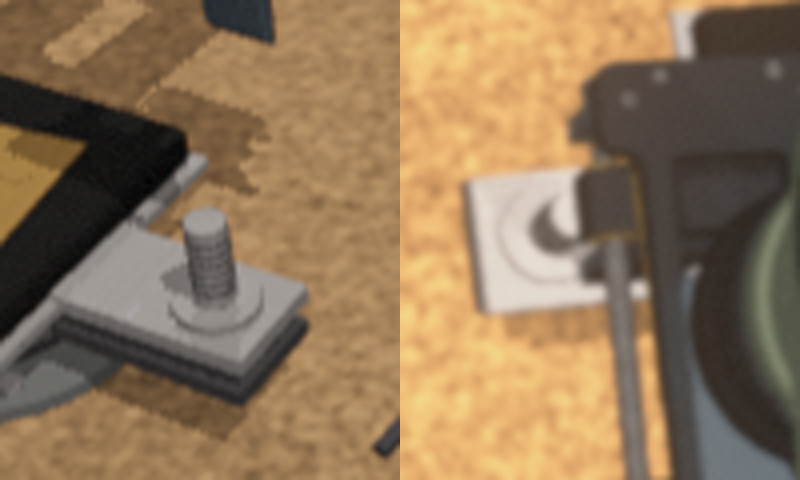

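The pin top is at (206.5,184.5) in the scene view, against a predicted (205.5,184.9) for the home position. The collar is flat on the lug and both other tools are still standing.

```bash
python3 -c "
from h import *
print(env.job_done())"
```

```text
the job is handed in; nothing more can be done
None
```

I took the locking pin out of the tool block, put it down through both lugs and let it go with its collar on the lug. The arm then backed clear, and I handed the job in at about 13 s of the 32 s allowed.

- **Pin position:** in the final scene picture the pin stands upright with its collar flat on the lug. Its top is at (206.5, 184.5) px, and I predicted (205.5, 184.9) px for fully home. That is about 1 px off, or roughly 1–2 mm.
- **Forces:** the wrist force stayed at about 2 N during the insertion, so the pin went in without jamming.
- **Other tools:** the drift and the doming punch look unmoved in the block. I checked this by eye and did not re-measure them.
- **Disagreements:** the top, scene and wrist views differed by up to 3 mm on where the hole is. The lower hole measured about 3 mm off the upper one, so I aimed between the two. Both are well within the 7 mm of clearance.
- **Final top view:** the gripper partly hid the pin there, so it only shows the collar around the hole.

No check failed.

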